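# Press a photo magnet in the hand press

### The arm

A 6-joint arm with a two-finger parallel gripper is mounted at the origin on the work surface. World frame = base frame: x ahead of the robot, y to its left, z up, the work surface at z = 0. Lengths are in m, angles in rad, forces in N, time in s.
With the tool pointing down it reaches from about 0.35 to 0.925 m from the base axis. Payload 6.4 kg.
Tool frame: the origin (TCP) lies at the very end of the fingers, on their centre line; the grasp point (between the pads) lies 19 mm behind it; z points along the fingers, y is the direction in which the jaws open and shut (so a half turn about z gives the same grasp; the last joint's range is limited). The gripper opens to 94 mm and grips with 3 to 60 N. Pads are 16 mm wide; open, the fingers measure 119 mm over their backs; the gripper's body (75 mm by 177 mm) begins 78 mm behind the grasp point.
Start: joints at [-0.174, 0.245, 1.558, -0, 1.339, -0.174], TCP at [0.65, 0, 0.205] pointing down, gripper open.
Joint ranges: [-3.13, 3.13], [-1.02, 2.26], [0.13, 2.54], [-0.95, 4.09], [0.21, 2.88], [-2.74, 2.74]. Speed limits (rad/s): [2.57, 2.57, 3.14, 3.14, 3.14, 3.14].

### API

Orientations are given as [roll, pitch, yaw] about the fixed x, y, z axes, in that order (R = Rz(yaw) Ry(pitch) Rx(roll)).
In Python, from workcell import get_obs, read_camera, sign_off gives the robot as it stands.
- The arm moves only by the tool servo_tool, never from a script. Its argument "plan" is a list that holds one entry, the list of rows, each a list of 6 numbers: the shift along the tool's x, y, z in cm, then the turn, a rotation vector about the tool's x, y, z in degrees. A call has 1 to 20 rows; each row shifts and turns the commanded pose from where the row before left it, along the tool's axes as they then stand; what a row does not reach is not made up. A row lasts 1/10 s, in which the tool goes at most 50 mm and 8.59 degrees, less where a joint would pass 70% of its speed; a pose out of reach is approached as far as the arm can. A call is refused whole if a number of a shift passes 5 or a number of a turn 8.59, either way. A call with a gripper value outside its range is refused whole. "fingers" is the closure, from -1 (fully open) to 1 (shut), so that 0 is half open, set as the call begins (left out, the last holds). The fingers move at their own pace and stop on an object; the grip force is fixed at half the most. Time passes only in rows, so rows that do not move let the fingers close. It gives the time, the measured TCP pose, the force and the opening at its end, in the units of the state.
- get_obs(): the state, without advancing time (a new reading comes with each control period).
- read_camera(name): name is "scene" or "side" or "wrist"; returns a dict with "image" (384x512x3 uint8, red, green, blue), "fx", "fy", "cx", "cy" (pixels), "k1" (the pictures are not rectified: a ray, as slopes to the right and down, at radius r is drawn at 1 + k1 r^2 times it, then the intrinsics apply), "pose" (4x4, takes a point from camera to world coordinates). Camera axes: x right, y down, z forward; pixel columns grow to the right and rows downward; lengths in m; the calibration is good to about 2 mm. A picture is of the moment at which its call begins. There is no depth.
- sign_off(): hands the job in, once; it reports no verdict.
The state is a dict: "time": time; "joint_positions": joint angles; "dq": joint speeds; "joint_efforts": joint torques, N m; "eef_pos": TCP position; "ee_rot": TCP orientation; "contact_force": force on the tool from outside, world axes, zero at the start; "ft_torque": the same for the moment, N m; "grip_width": opening from 0.0 (shut) to 1.0 (fully open).
Only numpy, scipy, OpenCV 4.12 (cv2) and the standard library are available. Lean on these libraries where they do the work, as an engineer would, in place of code of your own. Each camera call takes 0.05 s, during which the arm holds its last target. There are 200 camera calls.

### The job

Lay the rectangular photo magnet, picture up, flat between the corner lugs of the press's sliding carriage, let go of it, and push the carriage in by its knob until it stops under the pressure pad. Then pull the press lever all the way down so that the pad squeezes the magnet, and ease the lever slowly back up to its rest without ever letting it spring back. Leave the magnet in the press, and do not disturb the round badge, the phone or the pen cup.

Things in the scene. Friction and masses are not known exactly. Their poses are not given: they have to be found in the camera images.
- press: White hand press fixed to the desk, 330 x 150 mm bed, 180 mm high without its lever. Origin: on the desk straight below the pressure pad; x points from the front (where the carriage comes out, towards the robot) to the back, z up. Its head, 100 to 136 mm above the desk (pad underside at 70 mm when the lever is up), begins 46 mm in front of the origin. The carriage slides along x; the lever swings in the x-z plane.
- magnet_mid (a point): Rectangular photo magnet to be pressed, loose: steel block 80 mm (its x) by 50 mm (its y) by 14 mm thick (its z, picture side up), 90 g. Point: its centre, 7 mm above its underside. Lies flat on the desk at the start, left or right of the press.
- cradle (a point): Centre of the flat aluminium carriage top (30 mm above the desk) between four black corner lugs 7 mm high. The lugs leave room for 86 mm along x by 56 mm along y (3 mm play each side of the magnet, whose 80 mm side goes along x); mid-side gaps 56 mm long on the two long sides (at +y and -y) leave room for fingers. Axes as the press; moves with the carriage. The magnet may go either end first. When seated the magnet's centre is 7 mm above this point.
- knob_mid (a point): Upright black plastic knob of the carriage: 24 mm diameter between 38 and 70 mm above the desk, top at 73 mm. Point: on its axis, 54 mm above the desk. It stands 135 mm in front of the cradle centre (-x), on a thin rod.
- carriage (a joint): Carriage slide, m: 0 = fully out (towards the robot), 0.13 = fully in at its stop, cradle under the pressure pad. Stays where it is left; about 2.5 N of friction.
- lever (a joint): Lever angle, rad: 0 = up at rest (arm 62 degrees above level), grows as the bar is pulled down and towards the robot, stop at 0.95 (arm about 8 degrees above level). Sprung: it needs about 2 N at the bar to start and 10 N at the bottom; let go, it springs back up fast (within the last 0.05 rad it goes home quietly).
- lever_bar (a point): Middle of the black rubber cross-bar at the end of the lever: 20 mm diameter, 150 mm long, level, along the press's y. The 16 mm steel arm of the lever meets it at the middle, so the bar is free to grip from above at 50 mm to either side. 200 mm from the pivot; 337 mm above the desk at rest, about 186 mm at the bottom.
- lever_pivot (a point): Pivot of the lever, 160 mm above the desk, 60 mm behind the press origin. The lever turns about the press's y axis here.
- pad (a joint): Squeeze of the sprung black pressure pad (66 x 36 mm) under the ram, m: 0 = free, grows as it is pressed against something (about 1.2 N per mm). With the magnet below it reaches about 4 mm at full lever stroke; with nothing below it stays near 0.
- badge_mid (a point): Finished round badge, 60 mm diameter, 11 mm high, loose on the desk on the other side of the press from the magnet; leave it. Point: its centre.
- phone_mid (a point): Black phone lying on the desk, 72 x 150 x 9 mm; leave it. Point: its centre.
- pencup_mid (a point): Grey round pen cup, 76 mm diameter, 100 mm high, pens up to about 165 mm; leave it. Point: its centre, 50 mm up.

How it is judged:
On the way, in this order (a step that is already met when the one before it is completed fails the run):
1. the magnet lies flat, picture up, between the lugs of the carriage, let go (horizontal distance between magnet_mid and cradle below 0.008 m and z of magnet_mid in the frame of cradle below 0.0095 m and angle between magnet_mid's own z axis and vertical below 0.08 rad and angle between the x axis of magnet_mid and the x axis of cradle, either way round below 0.15 rad and contact force between the fingers and anything else below 0.3 N), for 0.2 s.
2. the carriage is in at its stop, the magnet still in place (horizontal distance between magnet_mid and cradle below 0.008 m and z of magnet_mid in the frame of cradle below 0.0095 m and angle between magnet_mid's own z axis and vertical below 0.08 rad and angle between the x axis of magnet_mid and the x axis of cradle, either way round below 0.15 rad and value of joint carriage above 0.123 m), for 0.2 s.
3. the lever is all the way down and the pad squeezes the magnet (all of step 2 and value of joint lever above 0.87 rad and value of joint pad above 0.0015 m), for 0.2 s.
4. the lever is back up at rest (value of joint lever below 0.06 rad), for 0.2 s.
At the end, for the whole second after the job is handed in: The magnet lies flat (within 0.08 rad), picture up, between the lugs (centre within 8 mm, turned less than 0.15 rad), the carriage is within 7 mm of its inner stop, the lever is up within 0.06 rad of rest; badge, phone and pen cup are within 30 mm of where they were (all of step 2 and value of joint lever below 0.06 rad and distance of each of badge_mid, phone_mid, pencup_mid from where it was at the start of the episode below 0.03 m); the robot touches nothing.
It fails at once if the lever springs back (faster than 2 rad/s upward) (velocity of joint lever below -2 rad/s).
It fails at once if the round badge is disturbed (more than 30 mm) (distance of badge_mid from where it was at the start of the episode above 0.03 m).
It fails at once if the phone is disturbed (more than 30 mm) (distance of phone_mid from where it was at the start of the episode above 0.03 m).
It fails at once if the pen cup is disturbed (more than 30 mm) (distance of pencup_mid from where it was at the start of the episode above 0.03 m).
It also fails if it takes over 72 s, if anything falls off the work surface, if the arm or the gripper's body presses on something with over 40 N, if the wrist force passes 120 N, or if a joint passes its speed limit or range.

## Working session

There is one attempt and no reset: what is moved stays moved. The work goes in short steps, Python scripts to look and compute and a tool call to move; the robot and the scene stay as the last step left them, time stands still between calls to the robot, and variables do not carry over. Pictures are saved under pics/ and viewed, about 8 in all and at most 12, crops included, and the job is handed in when it is done.

Besides the shell and the picture viewer there is one more tool, called as name([rows], argument=value, ...), one row to a line, values as JSON. servo_tool: Moves the arm, as the interface text tells. Its arguments: {"type":"object","properties":{"plan":{"type":"array"},"fingers":{"type":"number"}},"required":["plan"]}

```bash
mkdir -p pics; cat > h.py <<'E'
import numpy as np, cv2
from workcell import get_obs, read_camera, sign_off
def grab(n,f=None):
    c=read_camera(n)
    if f: cv2.imwrite('pics/'+f,c['image'][:,:,::-1])
    return c
def ray(c,u,v):
    K=np.array([[c['fx'],0,c['cx']],[0,c['fy'],c['cy']],[0,0,1]])
    x,y=(u-c['cx'])/c['fx'],(v-c['cy'])/c['fy']
    a,b=x,y
    for _ in range(20):
        s=1+c['k1']*(a*a+b*b); a,b=x/s,y/s
    P=np.array(c['pose']); d=P[:3,:3]@[a,b,1]
    return P[:3,3],d
def plane(c,u,v,z):
    o,d=ray(c,u,v); return o+d*(z-o[2])/d[2]
def proj(c,p):
    P=np.array(c['pose']); q=P[:3,:3].T@(np.array(p)-P[:3,3]); a,b=q[0]/q[2],q[1]/q[2]
    s=1+c['k1']*(a*a+b*b); return c['fx']*a*s+c['cx'],c['fy']*b*s+c['cy']
def tri(c1,p1,c2,p2):
    o1,d1=ray(c1,*p1);o2,d2=ray(c2,*p2)
    t=np.linalg.lstsq(np.c_[d1,-d2],o2-o1,rcond=None)[0]
    a,b=o1+d1*t[0],o2+d2*t[1]; return (a+b)/2,np.linalg.norm(a-b)
E
python3 - <<'E'
from h import *
import pickle
cs={n:grab(n) for n in('scene','side','wrist')}
pickle.dump(cs,open('c0.pkl','wb'))
cv2.imwrite('pics/scene0.png',cv2.resize(cs['scene']['image'][:,:,::-1],(800,600)))
cv2.imwrite('pics/side0.png',cv2.resize(cs['side']['image'][:,:,::-1],(800,600)))
cv2.imwrite('pics/wrist0.png',cs['wrist']['image'][:,:,::-1])
for n,c in cs.items(): print(n,c['fx'],c['k1'],np.round(c['pose'],3).tolist())
print(get_obs())
E
```

```text
scene 392.03530717722504 -0.019235378102646628 [[0.302, 0.746, -0.593, 1.376], [0.953, -0.247, 0.175, -0.231], [-0.016, -0.619, -0.786, 1.247], [0.0, 0.0, 0.0, 1.0]]
side 402.1503653604462 -0.11832333672478446 [[-0.739, -0.326, 0.589, -0.152], [-0.673, 0.339, -0.657, 0.83], [0.014, -0.883, -0.47, 0.82], [0.0, 0.0, 0.0, 1.0]]
wrist 317.64749288206764 -0.08009331724899993 [[1.0, 0.001, -0.001, 0.651], [0.001, -0.965, -0.261, 0.077], [-0.001, 0.261, -0.965, 0.384], [0.0, 0.0, 0.0, 1.0]]
{'time': 0.15, 'joint_positions': array([-1.74096571e-01,  2.45622580e-01,  1.55872103e+00, -8.82461651e-06,
        1.33871454e+00, -1.74112952e-01]), 'dq': array([ 0.00051645, -0.00257505, -0.00255813,  0.00081439, -0.00072368,
        0.00190164]), 'joint_efforts': array([ 8.87750393e-04, -4.16263855e+01, -3.14982533e+01,  6.85620052e-02,
        3.16100603e-02, -6.42144232e-05]), 'eef_pos': array([6.49539427e-01, 8.67019261e-05, 2.04625347e-01]), 'ee_rot': array([-3.14014783e+00, -2.45418698e-04,  1.57081457e+00]), 'contact_force': array([-0.21775778,  0.22932712, -0.41454794]), 'ft_torque': array([-0.01225941,  0.02506146,  0.03614431]), 'grip_width': 0.9989038486379075}
```

View pics/scene0.png

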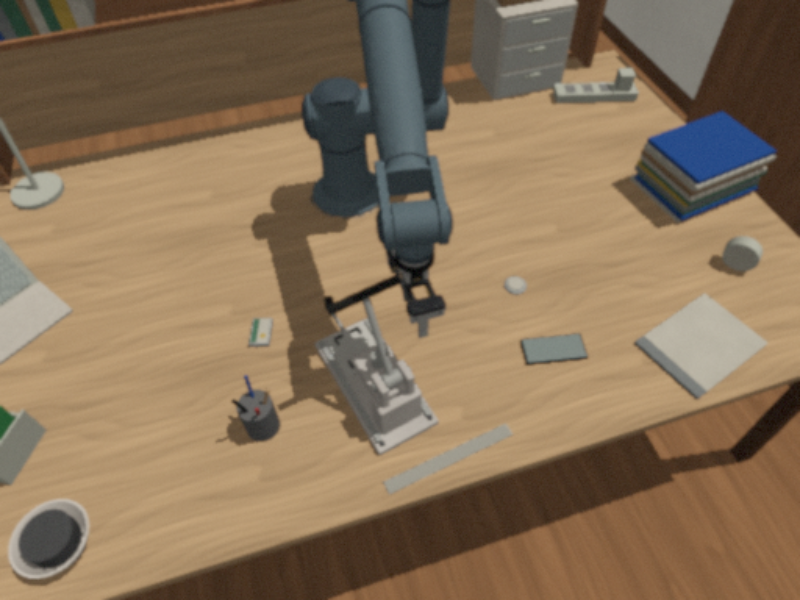

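View pics/side0.png

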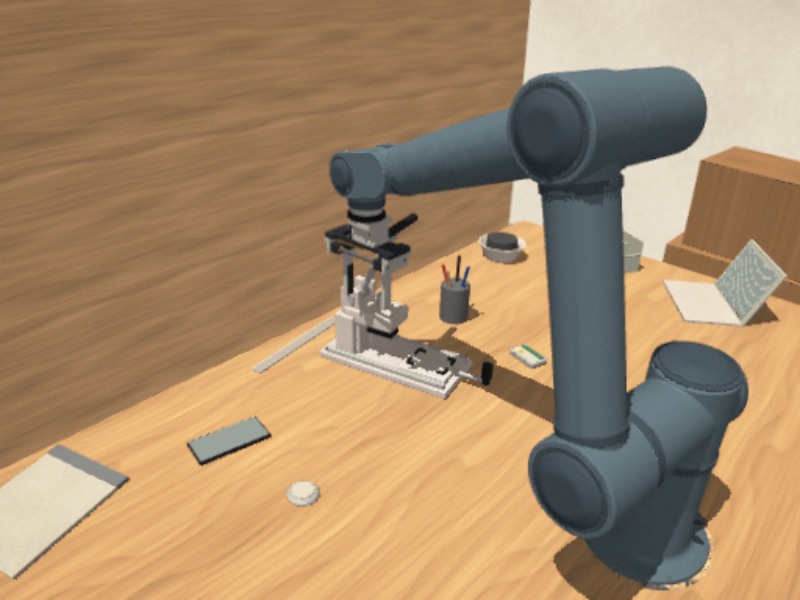

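The scene view shows the magnet at (261,332), the cup at (257,415), the badge at (515,285), the phone at (554,348) and the press around (375,380). The side view shows the knob at (487,373) and the cradle near (432,360). Next I'll zoom in on the press and magnet.

```bash
python3 - <<'E'
from h import *
import pickle
cs=pickle.load(open('c0.pkl','rb'))
a=cs['scene']['image'][170:300,145:295,::-1]; b=cs['side']['image'][120:260,195:345,::-1]
a=cv2.resize(a,None,fx=4,fy=4,interpolation=3)  # 600x520
A=cv2.resize(cs['scene']['image'][170:310,145:300,::-1],(775//2*2,700),interpolation=3)
cv2.imwrite('pics/a.png',cv2.resize(cs['scene']['image'][170:290,145:305,::-1],(800,600),interpolation=3))
cv2.imwrite('pics/b.png',cv2.resize(cs['side']['image'][135:255,200:360,::-1],(800,600),interpolation=3))
c=cs['scene']
for n,u,v,z in [('mag',261,332,.014),('badge',515,285,.011),('phone',554,348,.009),('cup',257,400,.1),('bedFL',318,346,.02),('bedBL',381,450,.02),('bedBR',436,418,.02)]:
    print(n,np.round(plane(c,u/1.5625,v/1.5625,z),3))
E
```

```text
mag [ 0.443 -0.33   0.014]
badge [0.5   0.322 0.011]
phone [0.707 0.333 0.009]
cup [ 0.68 -0.36  0.1 ]
bedFL [ 0.532 -0.206  0.02 ]
bedBL [ 0.833 -0.135  0.02 ]
bedBR [0.799 0.001 0.02 ]
```

View pics/a.png

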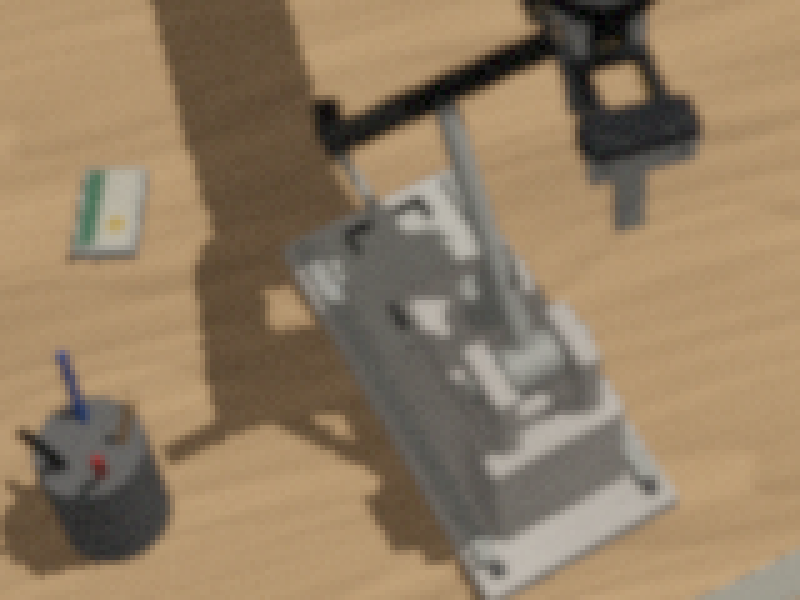

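View pics/b.png

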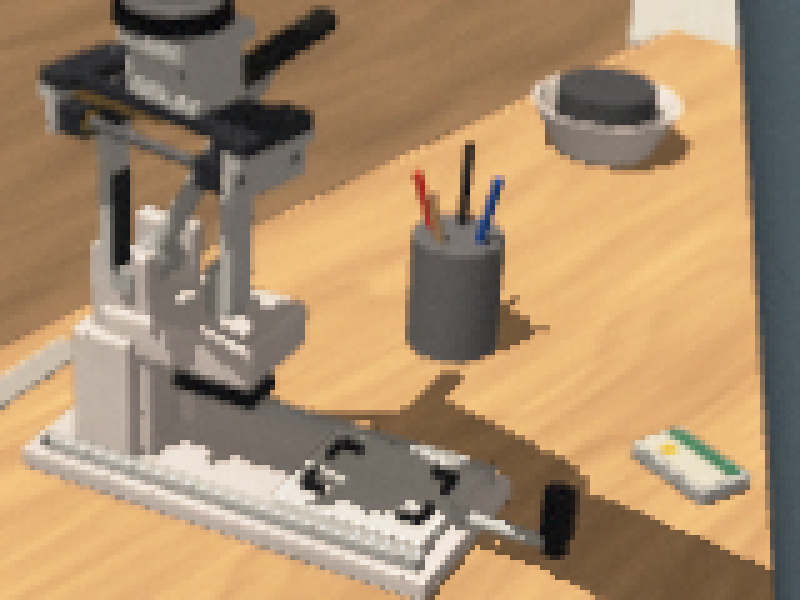

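Crop a shows the knob at about (331,125), the lugs at (358,237), (412,208) and (400,315), and the magnet at (110,212). Crop b shows the knob centre at (560,520) and four lugs centred near (381,481).

```bash
python3 - <<'E'
from h import *
import pickle
cs=pickle.load(open('c0.pkl','rb')); s,d=cs['scene'],cs['side']
A=lambda x,y:(145+x/5-.4,170+y/5-.4); B=lambda x,y:(200+x/5-.4,135+y/5-.4)
print('knob',tri(s,A(331,127),d,B(560,520)), 'side z54',plane(d,*B(560,520),.054),'scene',plane(s,*A(331,127),.054))
for n,c,f,pts in [('sc',s,A,[(358,237),(412,208),(400,315)]),('sd',d,B,[(445,480),(415,515),(347,445),(318,483)])]:
    print(n,[np.round(plane(c,*f(*p),.035),4)[:2].tolist() for p in pts])
e=plane(s,*A(485,598),.02)-plane(s,*A(290,250),.02); print('yaw edge',np.degrees(np.arctan2(e[1],e[0])),np.linalg.norm(e))
print('bar left end',tri(s,A(335,140),d,B(330,20)))
print('bar mid', plane(s,*A(450,88),.34), plane(s,*A(335,137),.337))
def quad(c,z,box):
    im=c['image'];x0,y0,x1,y1=box
    h=cv2.cvtColor(im,cv2.COLOR_RGB2HSV)[y0:y1,x0:x1].astype(int)
    m=((h[...,1]<70)|((h[...,0]>35)&(h[...,0]<100)&(h[...,1]>60))).astype(np.uint8)
    m=cv2.morphologyEx(m,cv2.MORPH_CLOSE,np.ones((3,3)))
    k=max(cv2.findContours(m,0,2)[0],key=cv2.contourArea)
    P=np.float32([plane(c,u+x0,v+y0,z)[:2]*1000 for u,v in k[:,0]])
    print('magnet',cv2.minAreaRect(P),'px',cv2.boundingRect(k))
quad(s,.010,(155,198,178,226)); quad(d,.010,(320,215,355,240))
E
```

```text
knob (array([ 0.43779921, -0.15419981,  0.04684874]), np.float64(0.0033725100475972053)) side z54 [ 0.43188081 -0.14713237  0.054     ] scene [ 0.44493623 -0.15355165  0.054     ]
sc [[0.5373, -0.1567], [0.5244, -0.1116], [0.6132, -0.1438]]
sd [[0.5349, -0.1568], [0.5234, -0.1075], [0.615, -0.1445], [0.5979, -0.0919]]
yaw edge 11.497457729205879 0.3188922354822797
bar left end (array([ 0.67349483, -0.17389891,  0.33777358]), np.float64(0.006349301048518909))
bar mid [ 0.66189377 -0.0983197   0.34      ] [ 0.67367087 -0.17125245  0.337     ]
magnet ((436.7025146484375, -332.3658752441406), (54.702171325683594, 84.85277557373047), 72.36570739746094) px (4, 5, 16, 19)
magnet ((436.0487365722656, -330.55889892578125), (60.51740264892578, 90.636962890625), 74.12470245361328) px (7, 6, 23, 15)
```

servo_tool([
  [[4,0,0,0,0,0],[2,-3,0,0,0,0],[0,-4,0,0,0,0],[0,-4,0,0,0,0],[0,-4,0,0,0,0],[0,-4,0,0,0,0],[0,0,0,0,0,-8],[0,0,0,0,0,-8],[0,0,0,0,0,-8],[0,0,0,0,0,-8],[0,0,0,0,0,-8],[0,0,0,0,0,-8],[0,0,0,0,0,-8],[0,0,0,0,0,-8],[0,0,0,0,0,-8],[0,0,0,0,0,0]],
], fingers=-1)

```text
time: 1.75
eef_pos: [0.4598, 0.06, 0.2052]
ee_rot: [-3.142, -0.0, 2.827]
contact_force: [-0.3, 0.0, -0.6]
grip_width: 1.007
```

```bash
cat >> h.py <<'E'
from scipy.spatial.transform import Rotation as Ro
def to(p,yaw=None):
    "cm shift in tool axes from present pose to p, and turn (rotvec deg) for tool-down with tool-x at yaw deg"
    o=get_obs(); R=Ro.from_euler('xyz',o['ee_rot'])
    print('at',np.round(o['eef_pos'],4),'rpy',np.round(np.degrees(o['ee_rot']),2),'F',np.round(o['contact_force'],1),'g',round(o['grip_width'],3),'t',round(o['time'],2),'q6',round(o['joint_positions'][5],2))
    T=R
    if yaw is not None:
        T=Ro.from_euler('xyz',[180,0,yaw],degrees=True); print('turn',np.round((R.inv()*T).as_rotvec(degrees=True),2))
    d=np.array(p)-o['eef_pos']
    print('shift cm: before turn',np.round(R.inv().apply(d)*100,2),'after turn',np.round(T.inv().apply(d)*100,2))
E
python3 -c "
from h import *
to([.4365,-.3315,.205],162)"
```

```text
at [0.4598 0.06   0.2052] rpy [-1.8000e+02 -2.0000e-02  1.6199e+02] F [-0.3  0.  -0.6] g 1.007 t 1.75 q6 -1.37
turn [-0.   -0.02 -0.01]
shift cm: before turn [-9.890e+00 -3.796e+01  2.000e-02] after turn [-9.880e+00 -3.796e+01  2.000e-02]
```

servo_tool([
  [[-1,-4,0,0,0,0],[-1,-4,0,0,0,0],[-1,-4,0,0,0,0],[-1,-4,0,0,0,0],[-1,-4,0,0,0,0],[-1,-4,0,0,0,0],[-1,-4,0,0,0,0],[-1,-4,0,0,0,0],[-1,-3,0,0,0,0],[-0.9,-3,0,0,0,0],[0,0,0,0,0,0],[0,0,0,0,0,0]],
])

```text
time: 2.95
eef_pos: [0.4365, -0.3319, 0.205]
ee_rot: [3.141, -0.001, 2.824]
contact_force: [0.8, 0.3, 0.8]
grip_width: 0.999
```

```bash
python3 -c "
from h import *
import pickle
c=grab('wrist','w1.png'); pickle.dump(c,open('w1.pkl','wb'))
print(proj(c,[.4365,-.3315,.014])); to([.4365,-.3315,.205],162)"
```

```text
(np.float64(253.12979550491792), np.float64(168.34890990698946))
at [ 0.4366 -0.3312  0.2051] rpy [ 1.7995e+02 -4.0000e-02  1.6192e+02] F [-0.4 -0.6 -0.2] g 0.999 t 3.0 q6 -2.11
turn [ 0.05 -0.04 -0.08]
shift cm: before turn [ 0.   -0.03  0.01] after turn [ 0.   -0.03  0.01]
```

View pics/w1.png

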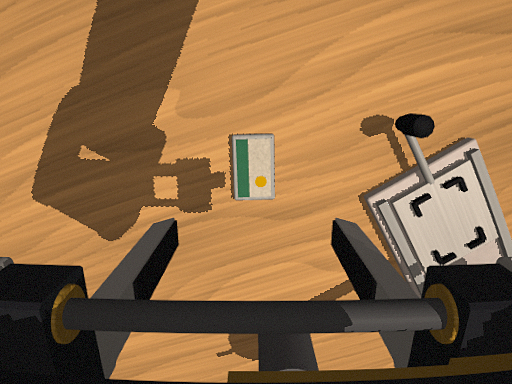

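The wrist view shows the magnet upright and almost square to the jaws at (253,167). The lugs are at (421,204), (456,184), (443,257) and (475,239), and the knob top is at about (415,125).

```bash
python3 - <<'E'
from h import *
import pickle
c=pickle.load(open('w1.pkl','rb'))
h=cv2.cvtColor(c['image'],cv2.COLOR_RGB2HSV).astype(int)
x0,y0,x1,y1=222,125,284,210
H=h[y0:y1,x0:x1]; m=(((H[...,1]<75)&(H[...,2]>110))|((H[...,0]>35)&(H[...,0]<100))).astype(np.uint8)
m=cv2.morphologyEx(m,cv2.MORPH_CLOSE,np.ones((9,9)))
k=max(cv2.findContours(m,0,2)[0],key=cv2.contourArea)
P=np.float32([plane(c,u+x0,v+y0,.014)[:2]*1000 for u,v in k[:,0]])
print('mag',cv2.minAreaRect(P),cv2.boundingRect(k))
# lugs
g=(c['image'].max(2)<60).astype(np.uint8); n,l,st,ce=cv2.connectedComponentsWithStats(g)
B=[]
for i in range(1,n):
    x,y,w,hh,a=st[i]
    if x>390 and y<270 and 30<a<2000:
        pts=np.argwhere(l==i)[:,::-1]
        Q=np.float32([plane(c,u,v,.037)[:2]*1000 for u,v in pts])
        print(st[i],Q.mean(0))
        if 165<y and a<600: B.append(Q)
B=np.vstack(B); print('lugs rect',cv2.minAreaRect(B))
E
```

```text
mag ((435.54742431640625, -330.7323303222656), (48.80890655517578, 79.01546478271484), 73.45816802978516) (10, 9, 43, 66)
[395 114  39  24 717] [ 440.87772 -144.70729]
[466 150  41 107 211] [563.19214 -73.18973]
[442 177  26  15 188] [ 522.3246  -109.74514]
[411 193  20  24 181] [ 532.20636 -156.91469]
[467 227  19  22 176] [602.4128  -91.85534]
lugs rect ((567.61279296875, -123.99256896972656), (98.86426544189453, 67.3870620727539), 12.69243335723877)
```

servo_tool([
  [[0.05,-0.1,2,0,0,-1.5],[0,0,4,0,0,0],[0,0,4,0,0,0],[0,0,4,0,0,0],[0,0,3,0,0,0],[0,0,2,0,0,0],[0,0,1.1,0,0,0],[0,0,0,0,0,0],[0,0,0,0,0,0]],
])

```text
time: 3.9
eef_pos: [0.4367, -0.3329, 0.0055]
ee_rot: [-3.141, 0.001, 2.854]
contact_force: [0.5, 0.1, 0.9]
grip_width: 1.001
```

```bash
python3 -c "
from h import *
to([.4355,-.3307,.004],163.5)"
```

```text
at [ 0.4367 -0.3329  0.0055] rpy [-1.7995e+02  7.0000e-02  1.6352e+02] F [0.5 0.1 0.9] g 1.001 t 3.9 q6 -2.14
turn [-0.05  0.07  0.02]
shift cm: before turn [0.17 0.18 0.15] after turn [0.17 0.18 0.15]
```

servo_tool([
  [[0.17,0.18,0.15,0,0,0],[0,0,0,0,0,0]],
])

```text
time: 4.1
eef_pos: [0.4353, -0.3308, 0.0039]
ee_rot: [-3.141, 0.001, 2.854]
contact_force: [-1.2, 0.1, 0.5]
grip_width: 1.001
```

servo_tool([
  [[0,0,0,0,0,0],[0,0,0,0,0,0],[0,0,0,0,0,0],[0,0,0,0,0,0],[0,0,0,0,0,0],[0,0,0,0,0,0],[0,0,0,0,0,0],[0,0,0,0,0,0],[0,0,0,0,0,0],[0,0,0,0,0,0]],
], fingers=1)

```text
time: 5.1
eef_pos: [0.4348, -0.3306, 0.0029]
ee_rot: [-3.142, -0.0, 2.854]
contact_force: [-0.1, -0.5, -0.3]
grip_width: 0.529
```

servo_tool([
  [[0,0,-2,0,0,0],[0,0,-3,0,0,0],[0,0,-4,0,0,0],[0,0,-3,0,0,0],[0,0,0,0,0,0]],
])

```text
time: 5.6
eef_pos: [0.4371, -0.3329, 0.1278]
ee_rot: [-3.137, 0.008, 2.854]
contact_force: [1.1, -0.1, -0.5]
grip_width: 0.528
```

```bash
python3 -c "
from h import *
to([.5676,-.124,.124],192.6)"
```

```text
at [ 0.4371 -0.3329  0.1278] rpy [-179.72    0.45  163.51] F [ 1.1 -0.1 -0.5] g 0.528 t 5.6 q6 -2.14
turn [ -0.39   0.37 -29.09]
shift cm: before turn [-6.58 23.74  0.31] after turn [-17.3   17.54   0.38]
```

servo_tool([
  [[0,0,0,0,0,-5],[0,0,0,0,0,-8],[0,0,0,0,0,-8],[0,0,0,0,0,-8],[-2,2,0,0,0,0],[-3,3,0,0,0,0],[-3,3,0,0,0,0],[-3,3,0,0,0,0],[-3,3,0,0,0,0],[-2,2,0,0,0,0],[-1.3,1.5,0,0,0,0],[0,0,0,0,0,0],[0,0,0,0,0,0]],
])

```text
time: 6.9
eef_pos: [0.5649, -0.1219, 0.1213]
ee_rot: [3.14, -0.002, -2.923]
contact_force: [-0.6, 0.5, -1.0]
grip_width: 0.529
```

```bash
python3 -c "
from h import *
import pickle
c=grab('wrist','w2.png'); pickle.dump(c,open('w2.pkl','wb'))
to([.5676,-.124,.124],192.6)"
```

```text
at [ 0.5649 -0.1225  0.1216] rpy [ 1.7994e+02 -1.1000e-01 -1.6752e+02] F [ 0.1 -0.  -2. ] g 0.526 t 6.95 q6 -2.2
turn [ 0.06 -0.11 -0.12]
shift cm: before turn [-0.23 -0.2  -0.24] after turn [-0.23 -0.2  -0.24]
```

View pics/w2.png

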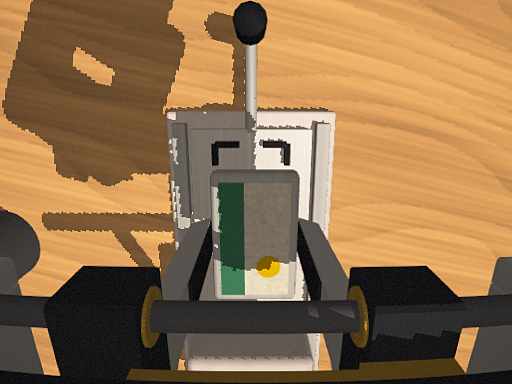

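The wrist view shows the magnet held level and square. Both front lugs are visible, with outer corners near (212,142) and (291,142), and the knob is at (249,22).

```bash
python3 - <<'E'
from h import *
import pickle
c=pickle.load(open('w2.pkl','rb')); g=(c['image'].max(2)<60).astype(np.uint8)
n,l,st,ce=cv2.connectedComponentsWithStats(g)
for i in range(1,n):
    x,y,w,h,a=st[i]
    if 130<y<160 and 200<x<300 and a>20:
        print(st[i]); 
# outer corners of lugs (top z=.037) from masks
sub=g[136:170,205:298]; ys,xs=np.nonzero(sub); xs=xs+205; ys=ys+136
L=xs<245
pl=(xs[L].min(),ys[L].min()); pr=(xs[~L].max()+1,ys[~L].min())
a,b=plane(c,*pl,.037),plane(c,*pr,.037)
print(pl,pr,a,b,'w',np.linalg.norm(a-b)); y=b-a; y/=np.linalg.norm(y); ang=np.degrees(np.arctan2(y[1],y[0])); print('yaw',ang-90,ang+90)
th=np.radians(12.6); X=np.array([np.cos(th),np.sin(th)]); 
for half in(.0465,.0485,.0495): print('cradle',half,(a+b)[:2]/2+half*X)
# magnet corners top at z = tip+0.003.. 
o=get_obs(); zt=o['eef_pos'][2]-.003+.014
for p in [(211,170),(299,170),(211,300),(299,300)]: print(p,np.round(plane(c,*p,zt),4))
k=plane(c,249,14,.073); print('knob top',k)
E
```

```text
[211 141  28  25 293]
[263 141  27  24 248]
(np.int64(211), np.int64(141)) (np.int64(290), np.int64(141)) [ 0.52911106 -0.16563114  0.037     ] [ 0.51484727 -0.10155246  0.037     ] w 0.06564703540486798
yaw 12.549320918603087 192.5493209186031
cradle 0.0465 [ 0.56735929 -0.12344814]
cradle 0.0485 [ 0.56931113 -0.12301185]
cradle 0.0495 [ 0.57028704 -0.12279371]
(211, 170) [ 0.5311 -0.1526  0.1326]
(299, 170) [ 0.5207 -0.106   0.1326]
(211, 300) [ 0.6113 -0.1379  0.1326]
(299, 300) [ 0.5996 -0.085   0.1326]
knob top [ 0.4355373  -0.15332555  0.073     ]
```

servo_tool([
  [[-0.26,-0.25,1,0,0,0],[0,0,2,0,0,0],[0,0,2,0,0,0],[0,0,1.5,0,0,0],[0,0,0.5,0,0,0],[0,0,0,0,0,0],[0,0,0,0,0,0]],
])

```text
time: 7.65
eef_pos: [0.5695, -0.1246, 0.0536]
ee_rot: [-3.141, 0.001, -2.924]
contact_force: [0.3, -0.4, -0.8]
grip_width: 0.529
```

```bash
python3 - <<'E'
from h import *
import pickle
c=grab('wrist'); pickle.dump(c,open('w3.pkl','wb'))
cv2.imwrite('pics/w3.png',cv2.resize(c['image'][100:320,130:380,::-1],(680,598),interpolation=0))
to([.568,-.1235,.034],192.6)
E
```

```text
at [ 0.5697 -0.1246  0.054 ] rpy [-1.7994e+02  9.0000e-02 -1.6751e+02] F [ 0.3 -0.1 -0.4] g 0.529 t 7.7 q6 -2.2
turn [-0.07  0.09 -0.11]
shift cm: before turn [0.15 0.15 2.  ] after turn [0.15 0.15 2.  ]
```

View pics/w3.png

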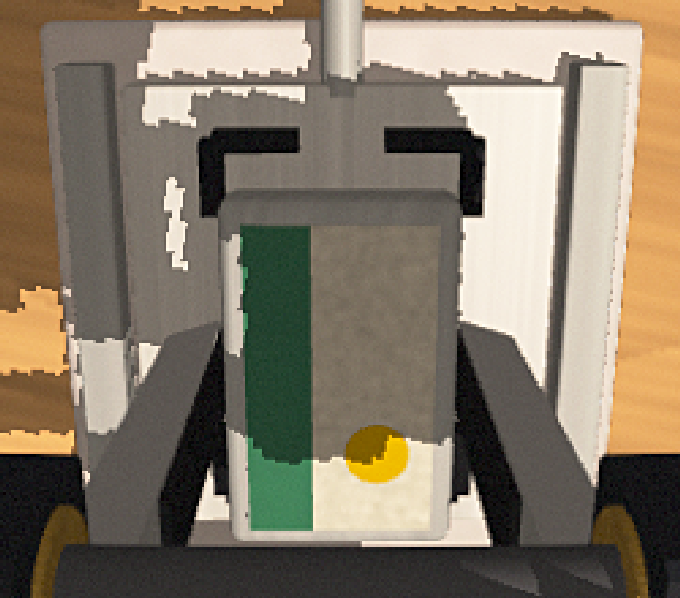

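The crop shows the lug outer edges at x 199 and 485 (centre 342). The magnet's front edge runs from 218 to 463 (centre 340.5) at row 190, and the lugs' front row spans 127–152. It is centred sideways, so I'll check the fit lengthwise.

```bash
python3 - <<'E'
from h import *
import pickle
c=pickle.load(open('w3.pkl','rb')); f=lambda x,y:(130+x/2.72-.3,100+y/2.72-.3)
th=np.radians(12.5); X=np.array([np.cos(th),np.sin(th)]);Y=np.array([-X[1],X[0]])
t=get_obs()['eef_pos'][:2]; r=lambda p:np.round([(p[:2]-t)@X*1000,(p[:2]-t)@Y*1000],1)
print('t rel of lug outer mid',r(plane(c,*f(342,127),.037)),'lug inner',r(plane(c,*f(342,153),.037)), 'lugs L,R',r(plane(c,*f(199,127),.037)),r(plane(c,*f(485,127),.037)))
for z in(.063,.065): print('mag front',r(plane(c,*f(340.5,188),z)),'back',r(plane(c,*f(340.5,540),z)))
E
```

```text
t rel of lug outer mid [-49.    1.7] lug inner [-43.    1.7] lugs L,R [-49.  -30.9] [-49.1  34.3]
mag front [-40.2   1.3] back [41.6  1.4]
mag front [-40.6   1.3] back [40.2  1.4]
```

servo_tool([
  [[0.05,0.05,0.7,0,0,0],[0,0,0.7,0,0,0],[0,0,0.4,0,0,0],[0,0,0.2,0,0,0],[0,0,0,0,0,0],[0,0,0,0,0,0]],
])

```text
time: 8.3
eef_pos: [0.5684, -0.1238, 0.0329]
ee_rot: [-3.142, 0.0, -2.923]
contact_force: [0.3, 0.9, -0.9]
grip_width: 0.529
```

servo_tool([
  [[0,0,0,0,0,0],[0,0,0,0,0,0],[0,0,0,0,0,0],[0,0,0,0,0,0],[0,0,0,0,0,0],[0,0,0,0,0,0]],
], fingers=-0.35)

```text
time: 8.9
eef_pos: [0.5684, -0.1238, 0.033]
ee_rot: [-3.142, 0.0, -2.923]
contact_force: [0.6, -0.3, 0.2]
grip_width: 0.672
```

servo_tool([
  [[0,0,-0.5,0,0,0],[0,0,-1,0,0,0],[0,0,-2,0,0,0],[0,0,-3,0,0,0],[0,0,-3,0,0,0],[0,0,0,0,0,0],[0,0,0,0,0,0],[0,0,0,0,0,0]],
])

```text
time: 9.7
eef_pos: [0.5674, -0.1234, 0.1267]
ee_rot: [3.14, -0.002, -2.923]
contact_force: [-0.9, 0.1, 0.5]
grip_width: 0.675
```

```bash
python3 - <<'E'
from h import *
import pickle
c=grab('wrist','w4.png'); pickle.dump(c,open('w4.pkl','wb'))
th=np.radians(12.55); k=np.array([.568,-.1235])-.135*np.array([np.cos(th),np.sin(th)]); print('knob',k, proj(c,[*k,.073]))
# target: 35mm in front of knob
p=k-.035*np.array([np.cos(th),np.sin(th)]); to([*p,.05],192.55)
E
```

```text
knob [ 0.43622559 -0.15283435] (np.float64(252.34936161944026), np.float64(13.92018798690799))
at [ 0.5673 -0.1233  0.1263] rpy [ 1.799e+02 -1.300e-01 -1.675e+02] F [-0.3 -0.2 -0.2] g 0.675 t 9.75 q6 -2.2
turn [ 0.1  -0.13 -0.05]
shift cm: before turn [16.91 -0.06  7.67] after turn [16.93 -0.03  7.63]
```

View pics/w4.png

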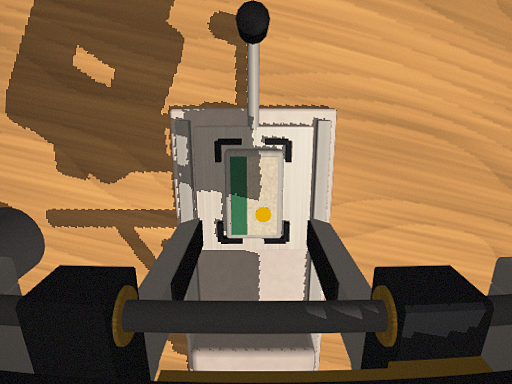

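The magnet is seated at (254,195) between all four lugs, and the knob is at (252,22). Next I go in front of the knob.

servo_tool([
  [[3,0,0,0,0,0],[4,0,0,0,0,0],[4,0,0,0,0,0],[3,0,0,0,0,0],[2,0,0,0,0,0],[1.2,0,0,0,0,0],[0,0,2,0,0,0],[0,0,3,0,0,0],[0,0,2,0,0,0],[0,0,0.9,0,0,0],[0,0,0,0,0,0],[0,0,0,0,0,0]],
], fingers=1)

```text
time: 10.95
eef_pos: [0.4009, -0.1613, 0.0495]
ee_rot: [-3.141, 0.0, -2.923]
contact_force: [0.1, 0.6, -0.6]
grip_width: 0.007
```

```bash
python3 - <<'E'
from h import *
th=np.radians(12.55); X=np.array([np.cos(th),np.sin(th)]); k=np.array([.568,-.1235])-.135*X
to([*(k-.020*X),.046],192.55)
E
```

```text
at [ 0.4009 -0.1613  0.0495] rpy [-1.7997e+02  3.0000e-02 -1.6749e+02] F [ 0.1  0.6 -0.6] g 0.007 t 10.95 q6 -2.44
turn [-0.03  0.03 -0.04]
shift cm: before turn [-1.63  0.06  0.35] after turn [-1.63  0.06  0.35]
```

servo_tool([
  [[-0.5,0.06,0.3,0,0,0],[-0.5,0,0,0,0,0],[-0.5,0,0,0,0,0],[-0.5,0,0,0,0,0],[-0.7,0,0,0,0,0],[-0.9,0,0,0,0,0],[-1,0,0,0,0,0],[-1,0,0,0,0,0],[-1,0,0,0,0,0],[-1,0,0,0,0,0],[-1,0,0,0,0,0],[-1,0,0,0,0,0],[-1,0,0,0,0,0],[-1,0,0,0,0,0],[-0.8,0,0,0,0,0],[-0.6,0,0,0,0,0],[-0.4,0,0,0,0,0],[-0.3,0,0,0,0,0],[0,0,0,0,0,0]],
])

```text
time: 12.85
eef_pos: [0.5344, -0.1305, 0.0458]
ee_rot: [3.141, 0.001, -2.924]
contact_force: [-0.3, 0.4, -0.8]
grip_width: 0.005
```

```bash
python3 - <<'E'
from h import *
th=np.radians(12.55); X=np.array([np.cos(th),np.sin(th)]); k=np.array([.568,-.1235])-.005*X
to([*(k-.020*X),.046],192.55)
E
```

```text
at [ 0.5344 -0.1305  0.0458] rpy [ 1.7998e+02  5.0000e-02 -1.6751e+02] F [-0.3  0.4 -0.8] g 0.005 t 12.85 q6 -2.24
turn [ 0.02  0.05 -0.06]
shift cm: before turn [-0.93 -0.05 -0.01] after turn [-0.93 -0.05 -0.02]
```

servo_tool([
  [[-0.4,0,0,0,0,0],[-0.3,0,0,0,0,0],[-0.2,0,0,0,0,0]],
])

```text
time: 13.15
eef_pos: [0.5397, -0.1292, 0.0456]
ee_rot: [3.14, -0.009, -2.922]
contact_force: [-17.6, -5.7, 12.5]
grip_width: 0.006
```

servo_tool([
  [[-0.2,0,0,0,0,0],[-0.1,0,0,0,0,0],[0,0,0,0,0,0]],
])

```text
time: 13.45
eef_pos: [0.5398, -0.1291, 0.0456]
ee_rot: [3.139, -0.016, -2.921]
contact_force: [-25.4, -7.5, 18.6]
grip_width: 0.006
```

servo_tool([
  [[1,0,0,0,0,0],[3,0,0,0,0,0],[4,0,0,0,0,0],[4,0,-2,0,0,0],[0,0,-4,0,0,0],[0,0,-5,0,0,0],[0,0,-5,0,0,0],[0,0,-5,0,0,0],[0,0,-5,0,0,0],[0,0,-5,0,0,0],[0,0,-4,0,0,0],[0,0,-3,0,0,0],[0,0,0,0,0,0],[0,0,0,0,0,0]],
], fingers=-1)

```text
time: 14.85
eef_pos: [0.429, -0.154, 0.4258]
ee_rot: [-3.141, 0.001, -2.923]
contact_force: [0.3, -0.8, -0.5]
grip_width: 0.998
```

servo_tool([
  [[0,0,0,0,0,6],[0,0,0,0,0,7],[0,0,0,0,0,7],[0,0,0,0,0,7],[0,0,0,0,0,7],[0,0,0,0,0,7],[0,0,0,0,0,7],[0,0,0,0,0,7],[0,0,0,0,0,7],[0,0,0,0,0,7],[0,0,0,0,0,7],[0,0,0,0,0,7],[0,0,0,0,0,7],[0,0,0,0,0,0],[0,0,0,0,0,0]],
])

```text
time: 16.35
eef_pos: [0.4284, -0.1539, 0.4243]
ee_rot: [-3.14, -0.002, 1.792]
contact_force: [0.5, -0.1, -0.1]
grip_width: 0.997
```

```bash
python3 - <<'E'
from h import *
import pickle
cs={n:grab(n) for n in('scene','side')}
pickle.dump(cs,open('c5.pkl','wb'))
a=cv2.resize(cs['scene']['image'][170:290,165:285,::-1],(400,400),interpolation=3)
b=cv2.resize(cs['side']['image'][100:220,205:325,::-1],(400,400),interpolation=3)
cv2.imwrite('pics/c5.png',np.hstack([a,b])); 
to([.6509,-.0538,.42],102.55)
E
```

```text
at [ 0.4285 -0.154   0.425 ] rpy [-1.7995e+02 -6.0000e-02  1.0260e+02] F [0.3 0.2 0.1] g 0.997 t 16.45 q6 -0.81
turn [-0.05 -0.06  0.05]
shift cm: before turn [ 4.93 23.89  0.49] after turn [ 4.95 23.89  0.5 ]
```

View pics/c5.png

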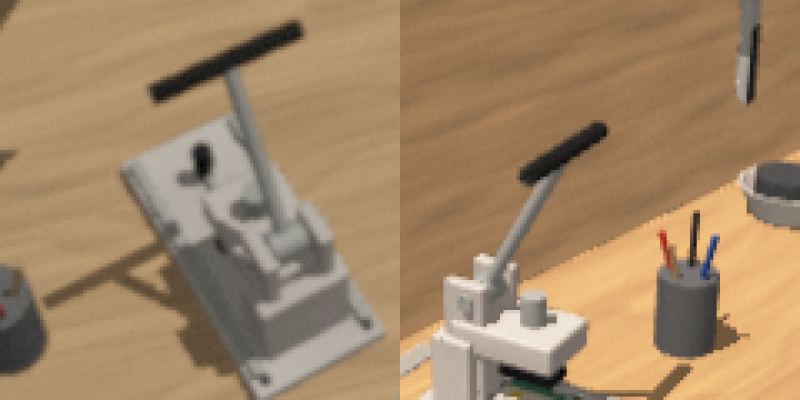

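The composite shows the carriage in, with the knob top at (203,150) on the left and the magnet under the pad on the right. The bar's ends are at (153,95) and (300,29) in the scene view, and at (128,175) and (203,130) in the side view.

```bash
python3 - <<'E'
from h import *
import pickle
cs=pickle.load(open('c5.pkl','rb')); s,d=cs['scene'],cs['side']
A=lambda x,y:(165+x*.3-.35,170+y*.3-.35); B=lambda x,y:(205+x*.3-.35,100+y*.3-.35)
print('knob top',plane(s,*A(203,150),.073))
e1=tri(s,A(155,95),d,B(200,131)); e2=tri(s,A(298,29),d,B(130,174)); print(e1,e2,(e1[0]+e2[0])/2)
# bar by colour, scene: centroid on plane z=.337
g=(s['image'].max(2)<60).astype(np.uint8); n,l,st,ce=cv2.connectedComponentsWithStats(g)
for i in range(1,n):
    if 165<ce[i][0]<285 and 170<ce[i][1]<290 and st[i][4]>60: print(st[i],plane(s,*ce[i],.340))
E
```

```text
knob top [ 0.56423736 -0.12421527  0.073     ]
(array([ 0.67583253, -0.17430975,  0.33659545]), np.float64(0.0026452420677798285)) (array([ 0.64490931, -0.03450454,  0.33860856]), np.float64(0.003331655020266191)) [ 0.66037092 -0.10440714  0.337602  ]
[211 177  44  23 209] [ 0.66320209 -0.10529041  0.34      ]
```

servo_tool([
  [[0.5,2,0,0,0,0],[0.5,3,0,0,0,0],[0.5,4,0,0,0,0],[0.5,4,0,0,0,0],[1,4,0,0,0,0],[1,4,0,0,0,0],[0.9,2.8,0,0,0,0],[0,0,0,0,0,0],[0,0,0,0,0,0]],
])

```text
time: 17.35
eef_pos: [0.6504, -0.0546, 0.4251]
ee_rot: [-3.14, -0.0, 1.79]
contact_force: [-0.5, -0.6, 0.5]
grip_width: 0.999
```

```bash
python3 - <<'E'
from h import *
import pickle
c=grab('wrist','w6.png')
print(proj(c,[.6612,-.1035,.347]))
to([.6503,-.0547,.318],102.55)
E
```

```text
(np.float64(252.80784152030685), np.float64(250.7082591616678))
at [ 0.65   -0.055   0.4257] rpy [-179.97   -0.    102.53] F [-0.2 -0.1 -0.5] g 1.0 t 17.4 q6 -0.48
turn [-0.03 -0.   -0.02]
shift cm: before turn [ 0.02  0.04 10.77] after turn [ 0.02  0.03 10.77]
```

View pics/w6.png

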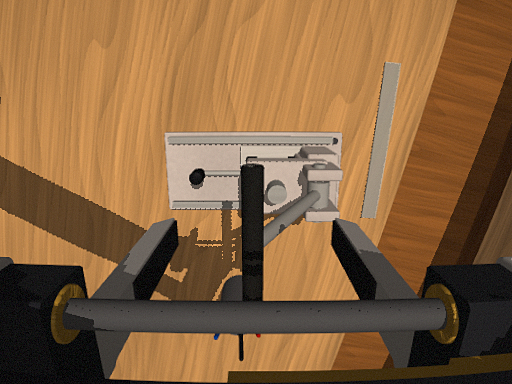

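The bar runs straight at u≈252, centred between the jaws (177 to 333). I'll descend and grip it.

servo_tool([
  [[0,0,2,0,0,0],[0,0,3,0,0,0],[0,0,3,0,0,0],[0,0,2,0,0,0],[0,0,0.7,0,0,0],[0,0,0,0,0,0],[0,0,0,0,0,0]],
])

```text
time: 18.1
eef_pos: [0.6506, -0.0553, 0.3209]
ee_rot: [3.139, 0.001, 1.789]
contact_force: [-0.2, 0.0, 0.3]
grip_width: 1.002
```

servo_tool([
  [[0,0,0,0,0,0],[0,0,0,0,0,0],[0,0,0,0,0,0],[0,0,0,0,0,0],[0,0,0,0,0,0],[0,0,0,0,0,0],[0,0,0,0,0,0],[0,0,0,0,0,0],[0,0,0,0,0,0],[0,0,0,0,0,0],[0,0,0,0,0,0],[0,0,0,0,0,0]],
], fingers=1)

```text
time: 19.3
eef_pos: [0.6486, -0.0552, 0.319]
ee_rot: [-3.137, -0.0, 1.789]
contact_force: [-7.6, -0.5, 2.4]
grip_width: 0.203
```

```bash
python3 - <<'E'
from h import *
to([.6503,-.0547,.318],102.55)
L=.2; a0=np.radians(62)
f=lambda q:np.array([-L*np.cos(a0-q),L*np.sin(a0-q)])*100  # press x, z (cm)
q=np.r_[0,.02,.06,np.arange(.12,.92,.06),.94]; P=np.array([f(x) for x in q]); D=np.diff(P,axis=0)
for x,d in zip(q[1:],D): print(round(x,2),'[0,%.2f,%.2f,0,0,0]'%(d[0],-d[1]))
E
```

```text
at [ 0.6486 -0.0552  0.319 ] rpy [-1.7971e+02 -2.0000e-02  1.0248e+02] F [-7.6 -0.5  2.4] g 0.203 t 19.3 q6 -0.48
turn [-0.29 -0.02 -0.07]
shift cm: before turn [0.01 0.17 0.1 ] after turn [0.01 0.17 0.1 ]
0.02 [0,-0.35,0.19,0,0,0]
0.06 [0,-0.69,0.40,0,0,0]
0.12 [0,-1.00,0.66,0,0,0]
0.18 [0,-0.96,0.72,0,0,0]
0.24 [0,-0.92,0.77,0,0,0]
0.3 [0,-0.87,0.83,0,0,0]
0.36 [0,-0.82,0.88,0,0,0]
0.42 [0,-0.77,0.92,0,0,0]
0.48 [0,-0.71,0.97,0,0,0]
0.54 [0,-0.65,1.01,0,0,0]
0.6 [0,-0.59,1.05,0,0,0]
0.66 [0,-0.52,1.08,0,0,0]
0.72 [0,-0.46,1.11,0,0,0]
0.78 [0,-0.39,1.13,0,0,0]
0.84 [0,-0.32,1.16,0,0,0]
0.9 [0,-0.25,1.17,0,0,0]
0.94 [0,-0.13,0.79,0,0,0]
```

servo_tool([
  [[0,-0.35,0.19,0,0,0],[0,-0.69,0.4,0,0,0],[0,-1.0,0.66,0,0,0],[0,-0.96,0.72,0,0,0],[0,-0.92,0.77,0,0,0],[0,-0.87,0.83,0,0,0],[0,-0.82,0.88,0,0,0],[0,-0.77,0.92,0,0,0],[0,0,0,0,0,0]],
])

```text
time: 20.2
eef_pos: [0.5887, -0.0684, 0.2653]
ee_rot: [3.137, 0.0, 1.789]
contact_force: [5.8, 1.6, 1.1]
grip_width: 0.205
```

```bash
python3 - <<'E'
from h import *
P0=np.array([.6486,-.0552,.319]); X=np.array([np.cos(np.radians(12.5)),np.sin(np.radians(12.5)),0])
f=lambda q:.2*(-np.cos(np.radians(62)-q)*X+np.array([0,0,np.sin(np.radians(62)-q)]))
to(P0+f(.42)-f(0),102.55)
E
```

```text
at [ 0.5887 -0.0684  0.2653] rpy [1.7976e+02 2.0000e-02 1.0249e+02] F [5.8 1.6 1.1] g 0.205 t 20.2 q6 -0.53
turn [ 0.24  0.02 -0.06]
shift cm: before turn [-0.01 -0.25 -0.  ] after turn [-0.01 -0.25 -0.  ]
```

servo_tool([
  [[0,-0.71,0.97,0,0,0],[0,-0.65,1.01,0,0,0],[0,-0.59,1.05,0,0,0],[0,-0.52,1.08,0,0,0],[0,-0.46,1.11,0,0,0],[0,-0.39,1.13,0,0,0],[0,-0.32,1.16,0,0,0],[0,-0.25,1.17,0,0,0],[0,-0.13,0.79,0,0,0],[0,0,0,0,0,0],[0,0,0,0,0,0]],
])

```text
time: 21.3
eef_pos: [0.5483, -0.0774, 0.172]
ee_rot: [-3.14, -0.0, 1.789]
contact_force: [-4.7, 0.9, 10.2]
grip_width: 0.199
```

```bash
python3 - <<'E'
from h import *
P0=np.array([.6486,-.0552,.319]); X=np.array([np.cos(np.radians(12.5)),np.sin(np.radians(12.5)),0])
f=lambda q:.2*(-np.cos(np.radians(62)-q)*X+np.array([0,0,np.sin(np.radians(62)-q)]))
for q in (.87,.94): to(P0+f(q)-f(0),102.55)
E
```

```text
at [ 0.5483 -0.0774  0.172 ] rpy [-1.7990e+02 -1.0000e-02  1.0251e+02] F [-4.7  0.9 10.2] g 0.199 t 21.3 q6 -0.56
turn [-0.1  -0.01 -0.04]
shift cm: before turn [-0.    0.11 -1.25] after turn [-0.    0.11 -1.25]
at [ 0.5483 -0.0774  0.172 ] rpy [-1.7990e+02 -1.0000e-02  1.0251e+02] F [-4.7  0.9 10.2] g 0.199 t 21.3 q6 -0.56
turn [-0.1  -0.01 -0.04]
shift cm: before turn [-0.   -0.14  0.13] after turn [-0.   -0.14  0.12]
```

servo_tool([
  [[0,0,0.2,0,0,0],[0,0,0.2,0,0,0],[0,0,0,0,0,0],[0,0,0,0,0,0],[0,0,0,0,0,0]],
])

```text
time: 21.8
eef_pos: [0.5476, -0.0775, 0.168]
ee_rot: [-3.138, -0.0, 1.789]
contact_force: [-8.7, 1.5, 10.9]
grip_width: 0.207
```

```bash
python3 - <<'E'
from h import *
cs={n:grab(n) for n in('scene','side')}
a=cv2.resize(cs['scene']['image'][165:285,155:275,::-1],(400,400),interpolation=3)
b=cv2.resize(cs['side']['image'][130:250,225:345,::-1],(400,400),interpolation=3)
cv2.imwrite('pics/c7.png',np.hstack([a,b]))
for q in (.92,.95):
    m=np.array([.7534,-.0823,.16])+np.array([-.2*np.cos(np.radians(62)-q)*.976,-.2*np.cos(np.radians(62)-q)*.217,.2*np.sin(np.radians(62)-q)])
    e=m+.075*np.array([.217,-.976,0]); print(q,e,np.round((np.array(proj(cs['scene'],e))-[155,165])/.3),np.round((np.array(proj(cs['side'],e))-[225,130])/.3)+[400,0])
E
```

```text
0.92 [ 0.5770341  -0.19833102  0.19227902] [157. 127.] [613. 178.]
0.95 [ 0.57617579 -0.19852185  0.18634405] [157. 130.] [614. 183.]
```

View pics/c7.png

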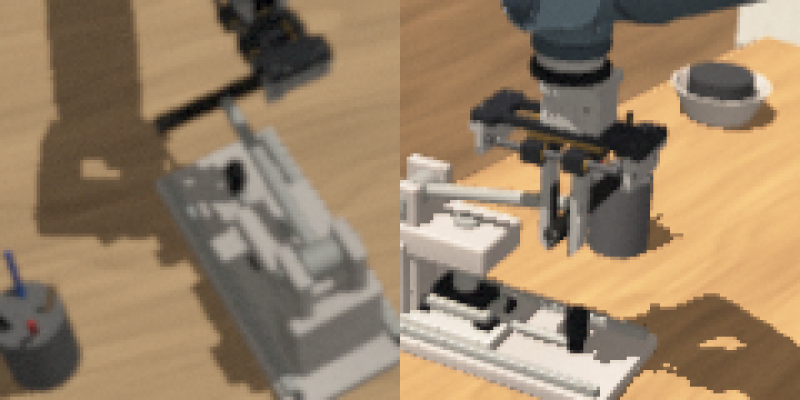

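The bar's far end is at (160,128) in the scene view, which matches a lever angle of about 0.93, and the pad rests on the magnet. Now I ease the lever up slowly.

servo_tool([
  [[0,0,0,0,0,0],[0,0,-0.4,0,0,0],[0,0.13,-0.79,0,0,0],[0,0.12,-0.58,0,0,0],[0,0.13,-0.59,0,0,0],[0,0.16,-0.58,0,0,0],[0,0.16,-0.58,0,0,0],[0,0.19,-0.57,0,0,0],[0,0.2,-0.56,0,0,0],[0,0.23,-0.56,0,0,0],[0,0.23,-0.55,0,0,0],[0,0.26,-0.54,0,0,0],[0,0.26,-0.54,0,0,0],[0,0.29,-0.53,0,0,0],[0,0.3,-0.52,0,0,0],[0,0.32,-0.51,0,0,0],[0,0.33,-0.5,0,0,0],[0,0.35,-0.49,0,0,0],[0,0.36,-0.48,0,0,0]],
])

```text
time: 23.8
eef_pos: [0.5926, -0.0674, 0.2603]
ee_rot: [3.13, -0.001, 1.789]
contact_force: [32.8, 1.9, -25.3]
grip_width: 0.204
```

servo_tool([
  [[0,0.38,-0.46,0,0,0],[0,0.39,-0.46,0,0,0],[0,0.41,-0.44,0,0,0],[0,0.41,-0.44,0,0,0],[0,0.43,-0.42,0,0,0],[0,0.44,-0.41,0,0,0],[0,0.46,-0.39,0,0,0],[0,0.46,-0.38,0,0,0],[0,0.48,-0.36,0,0,0],[0,0.48,-0.36,0,0,0],[0,0.5,-0.33,0,0,0],[0,0.5,-0.33,0,0,0],[0,0.34,-0.2,0,0,0],[0,0.35,-0.2,0,0,0],[0,0.35,-0.19,0,0,0],[0,0,0,0,0,0],[0,0,0,0,0,0]],
])

```text
time: 25.5
eef_pos: [0.6483, -0.0548, 0.3096]
ee_rot: [-3.131, -0.005, 1.788]
contact_force: [6.6, -2.0, -23.5]
grip_width: 0.203
```

```bash
python3 -c "
from h import *
to([.6486,-.0552,.319],102.55)"
```

```text
at [ 0.6483 -0.0548  0.3096] rpy [-179.37   -0.26  102.47] F [  6.6  -2.  -23.5] g 0.203 t 25.5 q6 -0.48
turn [-0.63 -0.27 -0.08]
shift cm: before turn [-0.04  0.01 -0.94] after turn [-0.04  0.02 -0.94]
```

servo_tool([
  [[0,0.1,0.2,0,0,0],[0,0.1,0.2,0,0,0],[0,0,0,0,0,0],[0,0,0,0,0,0]],
])

```text
time: 25.9
eef_pos: [0.6488, -0.0548, 0.3098]
ee_rot: [-3.129, -0.003, 1.788]
contact_force: [-5.2, -2.8, -18.6]
grip_width: 0.209
```

servo_tool([
  [[0,0,0,0,0,0],[0,0,0,0,0,0],[0,0,0,0,0,0],[0,0,0,0,0,0],[0,0,0,0,0,0],[0,0,0,0,0,0],[0,0,0,0,0,0],[0,0,0,0,0,0]],
], fingers=-1)

```text
time: 26.7
eef_pos: [0.6523, -0.0543, 0.315]
ee_rot: [3.141, 0.0, 1.789]
contact_force: [-0.9, 0.3, 0.3]
grip_width: 0.852
```

```bash
python3 - <<'E'
from h import *
to([.6503,-.0547,.318],102.55)
a=cv2.imread('pics/c7.png')[:,400:]
c=grab('scene'); d=grab('side')
# predictions in c7 side/scene crops for the bar's free end axis and for the arm
for q in (.8,.85,.9,.95):
    al=np.radians(62)-q
    m=np.array([.7534,-.0823,.16])+[-.2*np.cos(al)*.976,-.2*np.cos(al)*.217,.2*np.sin(al)]
    e=m+.075*np.array([.217,-.976,0])
    print(q,np.round((np.array(proj(c,e))-[155,165])/.3,1),np.round((np.array(proj(d,m))-[225,130])/.3,1),np.round((np.array(proj(d,(m+[.7534,-.0823,.16])/2))-[225,130])/.3,1))
E
```

```text
at [ 0.6523 -0.0543  0.315 ] rpy [179.99   0.   102.5 ] F [-0.9  0.3  0.3] g 0.852 t 26.7 q6 -0.47
turn [ 0.01  0.   -0.05]
shift cm: before turn [ 0.01 -0.21 -0.3 ] after turn [ 0.01 -0.21 -0.3 ]
0.8 [155.7 116.9] [178.6 184.8] [ 93.8 186.8]
0.85 [155.9 120.9] [180.4 194. ] [ 94.8 191.2]
0.9 [156.4 125.3] [181.8 203.2] [ 95.6 195.7]
0.95 [157. 130.] [182.7 212.3] [ 96.1 200.1]
```

The side view puts the lever at about 0.90 at the bottom, because the bar crept roughly 9 mm up in the pads. That is thin against the 0.87 threshold. There is time left, so I'll regrip and repeat the stroke, driving to the stop.

servo_tool([
  [[0,-0.15,-0.7,0,0,0],[0,0,0,0,0,0],[0,0,0,0,0,0]],
])

```text
time: 27.1
eef_pos: [0.651, -0.0548, 0.3226]
ee_rot: [3.141, 0.0, 1.789]
contact_force: [0.3, -0.3, 0.7]
grip_width: 0.999
```

servo_tool([
  [[0,0,0,0,0,0],[0,0,0,0,0,0],[0,0,0,0,0,0],[0,0,0,0,0,0],[0,0,0,0,0,0],[0,0,0,0,0,0],[0,0,0,0,0,0],[0,0,0,0,0,0],[0,0,0,0,0,0],[0,0,0,0,0,0],[0,0,0,0,0,0],[0,0,0,0,0,0]],
], fingers=1)

```text
time: 28.3
eef_pos: [0.6487, -0.0552, 0.322]
ee_rot: [-3.135, -0.001, 1.789]
contact_force: [-8.5, -1.3, 2.7]
grip_width: 0.206
```

servo_tool([
  [[0,-0.35,0.19,0,0,0],[0,-0.69,0.4,0,0,0],[0,-1.0,0.66,0,0,0],[0,-0.96,0.72,0,0,0],[0,-0.92,0.77,0,0,0],[0,-0.87,0.83,0,0,0],[0,-0.82,0.88,0,0,0],[0,-0.77,0.92,0,0,0],[0,-0.71,0.97,0,0,0],[0,-0.65,1.01,0,0,0],[0,-0.59,1.05,0,0,0],[0,-0.52,1.08,0,0,0],[0,-0.46,1.11,0,0,0],[0,-0.39,1.13,0,0,0],[0,-0.32,1.16,0,0,0],[0,-0.25,1.17,0,0,0],[0,-0.13,0.79,0,0,0],[0,0,0,0,0,0]],
])

```text
time: 30.1
eef_pos: [0.5483, -0.0775, 0.1744]
ee_rot: [-3.139, 0.0, 1.789]
contact_force: [-8.3, -0.0, 11.3]
grip_width: 0.201
```

servo_tool([
  [[0,0,0.3,0,0,0],[0,0,0.3,0,0,0],[0,0,0,0,0,0]],
])

```text
time: 30.4
eef_pos: [0.5473, -0.0778, 0.1686]
ee_rot: [-3.136, -0.0, 1.789]
contact_force: [-13.2, -0.8, 11.1]
grip_width: 0.203
```

servo_tool([
  [[0,0,0.3,0,0,0],[0,0,0.3,0,0,0],[0,0,0,0,0,0]],
])

```text
time: 30.7
eef_pos: [0.5464, -0.0779, 0.1623]
ee_rot: [-3.133, -0.0, 1.79]
contact_force: [-14.9, -1.4, 12.4]
grip_width: 0.2
```

servo_tool([
  [[0,-0.15,0.3,0,0,0],[0,-0.15,0.3,0,0,0],[0,0,0,0,0,0],[0,0,0,0,0,0]],
])

```text
time: 31.1
eef_pos: [0.5465, -0.0781, 0.1609]
ee_rot: [-3.141, 0.001, 1.79]
contact_force: [-15.4, 4.5, 27.7]
grip_width: 0.206
```

```bash
cat > lev.py <<'E'
from h import *
# lever angle from scene view: axis of the bar's free (-y) part at fixed column vs prediction; rest image as reference
def bar(c,roi):
    x0,y0,x1,y1=roi; g=cv2.GaussianBlur(c['image'],(3,3),0).max(2)[y0:y1,x0:x1]
    return (g<55).astype(np.uint8)
def pt(q,s):
    al=np.radians(62)-q
    return np.array([.7525,-.0828,.16])+[-.2*np.cos(al)*.976,-.2*np.cos(al)*.217,.2*np.sin(al)]+s*np.array([-.217,.976,0])
E
python3 - <<'E'
from lev import *
import pickle
c=grab('scene'); d=grab('side'); pickle.dump((c,d),open('c8.pkl','wb'))
for s in(-.065,-.05,-.035,-.025):
    out=[]
    for q in(.8,.85,.9,.95): out.append(np.round(proj(c,pt(q,s)),1))
    u=int(round(out[2][0])); v=int(out[2][1]); col=c['image'][v-9:v+10,u].max(1)
    print(s,u,v-9,[o.tolist() for o in out],col.tolist())
r=pickle.load(open('c5.pkl','rb'))['scene']
for s in(-.065,-.04,.04):
    o=proj(r,pt(0,s)); u=int(round(o[0]));v=int(o[1]); print('rest',np.round(o,1),v-8,r['image'][v-8:v+9,u].max(1).tolist())
im=c['image'][165:285,155:275,::-1]; b=d['image'][130:250,225:345,::-1]
cv2.imwrite('pics/c8.png',np.hstack([cv2.resize(im,(400,400),interpolation=3),cv2.resize(b,(400,400),interpolation=3)]))
E
```

```text
-0.065 204 192 [[204.3, 198.7], [204.3, 199.9], [204.4, 201.2], [204.6, 202.6]] [178, 178, 181, 184, 184, 182, 173, 155, 101, 48, 34, 29, 31, 41, 78, 101, 100, 98, 94]
-0.05 208 190 [[208.4, 196.8], [208.4, 198.0], [208.5, 199.3], [208.6, 200.8]] [179, 177, 177, 181, 185, 186, 180, 157, 115, 60, 27, 24, 24, 58, 113, 157, 172, 174, 172]
-0.035 212 188 [[212.5, 194.9], [212.5, 196.2], [212.5, 197.5], [212.6, 199.0]] [175, 178, 176, 177, 185, 188, 184, 169, 131, 72, 30, 22, 24, 47, 107, 159, 174, 174, 175]
-0.025 215 187 [[215.2, 193.7], [215.2, 195.0], [215.2, 196.3], [215.3, 197.7]] [177, 177, 177, 177, 182, 187, 183, 160, 107, 44, 15, 23, 27, 78, 139, 169, 175, 174, 174]
rest [213.3 197. ] 189 [177, 177, 177, 174, 141, 86, 45, 29, 34, 25, 42, 98, 155, 175, 178, 176, 173]
rest [220.9 193.5] 185 [175, 174, 175, 171, 153, 105, 57, 38, 35, 28, 36, 74, 136, 172, 180, 179, 178]
rest [244.8 182.7] 174 [183, 180, 179, 169, 148, 102, 54, 35, 35, 30, 33, 82, 142, 175, 180, 181, 180]
```

Force jumped to 28 N with no further descent, and the bar's position in the image matches 0.95, so the lever is at its stop. Now I ease it back up, relieving the over-command first.

servo_tool([
  [[0,0.1,-0.2,0,0,0],[0,0.1,-0.2,0,0,0],[0,0,0,0,0,0]],
])

```text
time: 31.5
eef_pos: [0.5464, -0.078, 0.1617]
ee_rot: [-3.136, 0.0, 1.79]
contact_force: [-14.1, -0.1, 17.0]
grip_width: 0.205
```

servo_tool([
  [[0,0.08,-0.4,0,0,0],[0,0.12,-0.58,0,0,0],[0,0.13,-0.59,0,0,0],[0,0.16,-0.58,0,0,0],[0,0.16,-0.58,0,0,0],[0,0.19,-0.57,0,0,0],[0,0.2,-0.56,0,0,0],[0,0.23,-0.56,0,0,0],[0,0,0,0,0,0]],
])

```text
time: 32.4
eef_pos: [0.556, -0.0758, 0.2048]
ee_rot: [-3.128, -0.001, 1.789]
contact_force: [-21.6, -2.3, 13.8]
grip_width: 0.2
```

```bash
python3 - <<'E'
from h import *
P0=np.array([.5465,-.0781,.1615]); X=np.array([np.cos(np.radians(12.5)),np.sin(np.radians(12.5)),0])
f=lambda q:.2*(-np.cos(np.radians(62)-q)*X+np.array([0,0,np.sin(np.radians(62)-q)]))
for q in(.72,.68): to(P0+f(q)-f(.95),102.5)
E
```

```text
at [ 0.556  -0.0758  0.2048] rpy [-1.7920e+02 -3.0000e-02  1.0253e+02] F [-21.6  -2.3  13.8] g 0.2 t 32.4 q6 -0.55
turn [-0.8  -0.03  0.03]
shift cm: before turn [-0.02  0.14 -0.12] after turn [-0.02  0.14 -0.12]
at [ 0.556  -0.0758  0.2048] rpy [-1.7920e+02 -3.0000e-02  1.0253e+02] F [-21.6  -2.3  13.8] g 0.2 t 32.4 q6 -0.55
turn [-0.8  -0.03  0.03]
shift cm: before turn [-0.02  0.43 -0.86] after turn [-0.02  0.44 -0.86]
```

servo_tool([
  [[0,0,-0.4,0,0,0],[0,0.1,-0.55,0,0,0],[0,0.26,-0.54,0,0,0],[0,0.26,-0.54,0,0,0],[0,0.29,-0.53,0,0,0],[0,0.3,-0.52,0,0,0],[0,0.32,-0.51,0,0,0],[0,0.33,-0.5,0,0,0],[0,0.35,-0.49,0,0,0],[0,0.36,-0.48,0,0,0],[0,0,0,0,0,0]],
])

```text
time: 33.5
eef_pos: [0.583, -0.0701, 0.2582]
ee_rot: [-3.134, 0.001, 1.789]
contact_force: [-19.3, -1.1, 19.5]
grip_width: 0.202
```

```bash
python3 - <<'E'
from h import *
P0=np.array([.5465,-.0781,.1615]); X=np.array([np.cos(np.radians(12.5)),np.sin(np.radians(12.5)),0])
f=lambda q:.2*(-np.cos(np.radians(62)-q)*X+np.array([0,0,np.sin(np.radians(62)-q)]))
for q in(.46,.42,0): to(P0+f(q)-f(.95),102.5)
E
```

```text
at [ 0.583  -0.0701  0.2582] rpy [-1.7954e+02  7.0000e-02  1.0252e+02] F [-19.3  -1.1  19.5] g 0.202 t 33.5 q6 -0.53
turn [-0.46  0.07  0.02]
shift cm: before turn [ 0.01 -0.16  0.65] after turn [ 0.01 -0.17  0.65]
at [ 0.583  -0.0701  0.2582] rpy [-1.7954e+02  7.0000e-02  1.0252e+02] F [-19.3  -1.1  19.5] g 0.202 t 33.5 q6 -0.53
turn [-0.46  0.07  0.02]
shift cm: before turn [0.01 0.31 0.  ] after turn [0.01 0.31 0.01]
at [ 0.583  -0.0701  0.2582] rpy [-1.7954e+02  7.0000e-02  1.0252e+02] F [-19.3  -1.1  19.5] g 0.202 t 33.5 q6 -0.53
turn [-0.46  0.07  0.02]
shift cm: before turn [ 0.    6.66 -5.41] after turn [ 0.01  6.7  -5.36]
```

servo_tool([
  [[0,0.1,-0.5,0,0,0],[0,0.25,-0.55,0,0,0],[0,0.35,-0.5,0,0,0],[0,0.41,-0.44,0,0,0],[0,0.43,-0.42,0,0,0],[0,0.44,-0.41,0,0,0],[0,0.46,-0.39,0,0,0],[0,0.46,-0.38,0,0,0],[0,0.48,-0.36,0,0,0],[0,0.48,-0.36,0,0,0],[0,0.5,-0.33,0,0,0],[0,0,0,0,0,0]],
])

```text
time: 34.7
eef_pos: [0.6292, -0.0597, 0.301]
ee_rot: [3.141, 0.0, 1.789]
contact_force: [2.2, -4.1, 0.7]
grip_width: 0.2
```

```bash
python3 - <<'E'
from h import *
to([.6486,-.0552,.314],102.5)
E
```

```text
at [ 0.6292 -0.0597  0.301 ] rpy [1.7994e+02 2.0000e-02 1.0251e+02] F [ 2.2 -4.1  0.7] g 0.2 t 34.7 q6 -0.49
turn [0.06 0.02 0.01]
shift cm: before turn [ 0.02  1.99 -1.29] after turn [ 0.02  1.99 -1.3 ]
```

Forces are now near zero and about 0.12 rad remains. I'll finish along the arc and press lightly into the rest stop.

servo_tool([
  [[0,0.4,-0.24,0,0,0],[0,0.4,-0.23,0,0,0],[0,0.4,-0.22,0,0,0],[0,0.4,-0.22,0,0,0],[0,0.3,-0.17,0,0,0],[0,0.2,-0.1,0,0,0],[0,0,0,0,0,0],[0,0,0,0,0,0]],
])

```text
time: 35.5
eef_pos: [0.6485, -0.0553, 0.3125]
ee_rot: [-3.14, 0.0, 1.789]
contact_force: [-2.8, -5.1, 2.1]
grip_width: 0.207
```

```bash
python3 - <<'E'
from lev import *
to([.6486,-.0552,.314],102.5)
r=grab('scene')
for s in(-.065,-.04):
    o=proj(r,pt(0,s)); u=int(round(o[0]));v=int(o[1]); print('rest',np.round(o,1),np.round(proj(r,pt(.1,s)),1),v-8,r['image'][v-8:v+9,u].max(1).tolist())
E
```

```text
at [ 0.6485 -0.0553  0.3125] rpy [-179.9     0.    102.49] F [-2.8 -5.1  2.1] g 0.207 t 35.5 q6 -0.48
turn [-0.1   0.   -0.01]
shift cm: before turn [ 0.01  0.02 -0.15] after turn [ 0.01  0.02 -0.15]
rest [213.3 197. ] [211.1 195.1] 189 [180, 178, 179, 175, 144, 84, 41, 35, 33, 36, 43, 98, 159, 178, 181, 180, 176]
rest [220.9 193.5] [218.7 191.7] 185 [178, 178, 178, 173, 152, 103, 47, 17, 20, 29, 28, 75, 137, 173, 184, 183, 177]
```

The bar profile in the image is identical to the one taken at rest. I'll let go, rise and check.

servo_tool([
  [[0,0,0,0,0,0],[0,0,0,0,0,0],[0,0,0,0,0,0],[0,0,0,0,0,0],[0,0,0,0,0,0],[0,0,0,0,0,0],[0,0,0,0,0,0],[0,0,0,0,0,0],[0,0,0,0,0,0],[0,0,0,0,0,0]],
], fingers=-1)

```text
time: 36.55
eef_pos: [0.6489, -0.0551, 0.3126]
ee_rot: [3.142, 0.0, 1.789]
contact_force: [0.1, -0.3, -0.9]
grip_width: 0.986
```

servo_tool([
  [[0,0,-1,0,0,0],[0,0,-3,0,0,0],[0,0,-4,0,0,0],[0,-2,-3,0,0,0],[0,-4,0,0,0,0],[0,-5,0,0,0,0],[0,-5,0,0,0,0],[0,-5,0,0,0,0],[0,-3,0,0,0,0],[0,0,0,0,0,0],[0,0,0,0,0,0]],
])

```text
time: 37.65
eef_pos: [0.4145, -0.1072, 0.4237]
ee_rot: [3.14, 0.001, 1.788]
contact_force: [0.2, 0.1, -0.9]
grip_width: 0.996
```

```bash
python3 - <<'E'
from h import *
import pickle
s=grab('scene'); d=grab('side'); r=pickle.load(open('c5.pkl','rb'))
for n,a,b in(('scene',s,r['scene']),('side',d,r['side'])):
    x=cv2.absdiff(a['image'],b['image']).max(2); print(n,'changed px in press area', int((x[170:290,165:285]>60).sum()))
A=cv2.resize(s['image'][150:300,145:375,::-1],(613,400),interpolation=3)[:, :613]
cv2.imwrite('pics/fin.png',np.vstack([cv2.resize(s['image'][165:290,145:395,::-1],(600,300),interpolation=3),cv2.resize(d['image'][130:255,180:430,::-1],(600,300),interpolation=3)]))
E
```

```text
scene changed px in press area 181
side changed px in press area 0
```

View pics/fin.png

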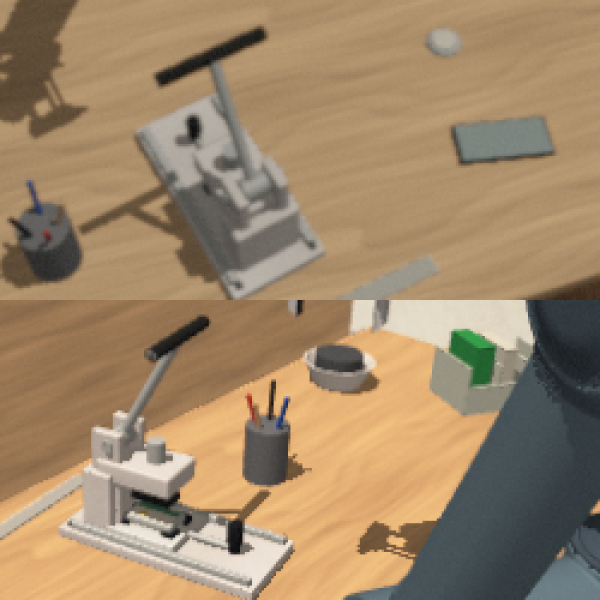

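The lever is up, the carriage is in with the magnet under the pad, and the cup, badge and phone have not moved. Handing in.

```bash
python3 -c "
from h import *
print(sign_off())"
```

```text
the job is handed in; nothing more can be done
None
```

I laid the magnet picture up between the lugs and pushed the carriage to its stop, where the force rose to about 25 N. I then pulled the lever down with a grip on the bar, eased it back to rest, released it and handed in at about 38 s.

- **Lever stroke:** I pulled the lever twice. On the first stroke the bar crept about 9 mm in the pads, and I estimated only about 0.90 rad at the bottom, close to the 0.87 threshold. I regripped and repeated; the second stroke hit the stop, with the force jumping to 28 N and the image matching 0.95 rad.
- **Speed and slip:** Both returns were commanded at about 0.4 rad/s or less. Sideways loads at the bar reached 41 N on the first return and about 27 N on the second, as the bar shifted in the pads. I had no direct reading of lever speed.
- **Last checks:** The side view of the press matched the picture taken just before pressing. In the scene view, 181 pixels in the press area differed; I took these to be the arm and its shadow but did not confirm it. The lever is at rest, the magnet is under the pad with the carriage in, and the badge, phone and pen cup look unmoved. The robot reads no contact force beyond noise. The pad squeeze could not be read directly.

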